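# Close the width gauge on the seal and keep its hold lever half pressed

## Robot

A 6-joint arm with a two-finger parallel gripper is mounted at the origin on a cart in front of the work surface, level with it; the furniture and walls round the work are solid. World frame = base frame: x ahead of the robot, y to its left, z up, the work surface at z = 0. Lengths are in mm, angles in rad, forces in N, time in s.
With the tool pointing down it reaches from about 300 to 775 mm from the base axis. Payload 14.6 kg.
Tool frame: the origin (TCP) lies where the fingers leave the gripper's body, on its centre line; the fingertips stand 73 mm ahead of it and the grasp point (between the pads) lies 54 mm ahead of it (arm.grasp_offset is the distance from the TCP to the grasp point, in mm); z points along the fingers, y is the line along which they close (so a half turn about z gives the same grasp; the last joint's range is limited). The gripper opens to 85 mm and grips with 20 to 120 N. Pads are 22 mm wide; open, the fingers measure 114 mm over their backs; the gripper's body (76 mm by 85 mm) begins 54 mm behind the grasp point. The pads swing forward as they close: fully open they stand 13 mm farther back than shut.
Start: joints at [-1.329, 0.3, 1.521, -0, 1.321, -0.067], TCP at [167.147, -523.977, 303.881] pointing down, gripper open.
Joint ranges: [-3.03, 3.03], [-0.79, 2.21], [0.23, 2.52], [-1.04, 4.18], [0, 3.07], [-2.55, 2.55]. Speed limits (rad/s): [2.22, 2.22, 2.57, 3.14, 3.14, 3.14].

## Interface

Orientations are given as a unit quaternion [w, x, y, z].
In Python, from workcell import arm gives the robot as it stands.
- The arm moves only by the shell command python3 -m jog 'ROWS' [OPENING] [FORCE]. ROWS is a JSON object of lists of equal length, an entry for each row: "linear": the shift along the tool's x, y, z in m, a list of three; "twist": the turn, a rotation vector about the tool's x, y, z in degrees, a list of three. A call has 1 to 12 rows; each row is the pose to reach, as a shift and turn from the pose commanded when the call began, along the tool's axes at that moment; what a row does not reach only later rows make up. A row lasts 1/8 s, in which the tool goes at most 62.5 mm and 10.7 degrees, less where a joint would pass 70% of its speed; a pose out of reach is approached as far as the arm can. A call with a gripper value outside its range is refused whole. OPENING is the opening in per cent of the stroke, from 0 (shut) to 100 (fully open), set as the call begins (- or left out, the last holds). The fingers move at their own pace and stop on an object; FORCE is the grip in N (left out, the last holds). Time passes only in rows, so rows that repeat a pose let the fingers close. It gives the time, the measured TCP pose, the force, the opening and the grip force at its end, in the units of the state.
- arm.get_obs(): the state, without advancing time (a new reading comes with each control period).
- arm.snapshot(name): name is "scene" or "top" or "wrist"; returns a dict with "pixels" (480x640x3 uint8, red, green, blue), "range_z" (480x640 float32, mm along the optical axis (not along the pixel's ray), 0 where there is no reading), "intrinsics" (3x3 intrinsics, pixels), "R" (3x3) and "t" (3): a world point X has camera coordinates R X + t; the wrist camera has in their place "hand_eye" (4x4, takes a point from camera to tool coordinates, whose origin is the TCP and whose axes are the flange's). Camera axes: x right, y down, z forward; pixel columns grow to the right and rows downward; lengths in mm; the calibration is good to about 2 mm. A picture is of the moment at which its call begins: read the wrist's pose just before it.
- arm.hand_in(): hands the job in; it is judged then, once.
Trained networks look in the newest picture that a camera, given by its name, has taken for a name from the list of things; names that differ only in an ending like _2 or _b are one class to them, and where a whole thing is asked for, a point or a joint stands for the part that bears it (a point fixed in the world has none). Each returns a list of dicts, best first, with "score" (0 to 1); they miss things now and then, are a little off and sometimes report something else, mostly with a low value. They report only what shows in the picture. A call takes as long as a camera call.
- arm.trace(camera, target): "pixels" (480x640 bool, what is visible of it).
- arm.landmark_of(camera, target): "point" ([x, y, z] in mm, in world coordinates, good to about 4 mm: a listed point, or the origin of a listed thing).
The state is a dict: "clock": time; "qpos": joint angles; "qvel": joint speeds; "joint_efforts": joint torques, N m; "position": TCP position; "orientation": TCP orientation; "force": force on the tool from outside, world axes, zero at the start; "wrist_torque": the same for the moment, N m; "finger_gap": finger opening in mm; "finger_force": force on a finger pad.
Only numpy, scipy, OpenCV 4.12 (cv2) and the standard library are available. Lean on these libraries where they do the work, as an engineer would, in place of code of your own. Each camera call takes 0.05 s, during which the arm holds its last target. There are 200 camera calls.

## Task

Measure the stone seal that stands upright on the width gauge: slide the gauge's movable jaw shut until the seal is firmly pinched between it and the fixed anvil, and leave the jaw shut. Then press the pad of the separate spring lever half-way down with the fingers, so that its pointer is between the two raised lines, and keep it there: the program finishes while still holding it. Never press the lever all the way down (that wipes the reading), keep the seal upright and leave the other things on the desk alone.

Things in the scene. Friction and masses are not known exactly. Their poses are not given: they have to be found in the camera images.
- gauge: width gauge, fixed to the desk: aluminium plate 90 mm (its x) by 200 mm (its y, from -85 to +115) and 8 mm thick with two steel guide rods along its y. Origin on the underside, on the centre line of the jaws; z up. It may be turned by up to about 0.35 rad and may be on the left or the right of the lever.
- anvil: fixed steel block at the gauge's +y end, 44 mm (x) by 14 mm (y), top at z = 60 mm. Its flat face looks to the gauge's -y and lies at y = +90 mm in the gauge's frame; the body's origin coincides with the gauge's.
- jaw_travel (a joint): travel in m of the sliding jaw toward the anvil (gauge's +y). 0 = wide open, gap 80 mm; the gap between jaw face and anvil is 0.080 minus this value; stop at 0.078. The carriage drags with about 3 N, has no spring and stays where it is left. Closed on the seal it reads about 0.061; then keep pushing with 6 to 15 N in all for half a second.
- jaw_thumb (a point): where the sliding jaw is pushed: middle of its thumb plate's back face (toward the gauge's -y), 60 mm above the desk. The plate is 40 mm wide (gauge's x), 12 mm thick (y) and stands from 26 to 74 mm above the desk; the jaw face is 68 mm ahead of its back, top of the jaw block at 60 mm. Push toward the gauge's +y; behind it stand only two rod blocks, 26 mm high.
- jaw: the sliding jaw as a body (carriage, jaw block and thumb plate). Origin at desk height on the centre line, straight below the jaw face; same axes as the gauge.
- seal: brown stone seal, a square upright prism about 19 mm by 19 mm and 66 mm high, 60 g, loose, standing on the gauge's plate between jaw and anvil, up to 0.15 rad askew. Origin at the centre of its underside, z up.
- switch: foot of the hold lever, fixed to the desk: grey slab 150 mm (its x, from -85 to +65) by 76 mm, 12 mm thick, origin on its underside. The lever's hinge lies along its y at x = +50 mm, z = 50 mm; the lever reaches to its -x. An upright sight plate with two raised lines stands beside the pad on its +y side (25 to 32 mm off the lever's middle line, top at 90 mm).
- lever_pad (a point): middle of the upper face of the lever's rubber press pad, 34 mm (x) by 40 mm (y); at rest about 71 mm above the desk. It is 85 mm from the hinge and moves with the lever, straight down within a few mm.
- lever_angle (a joint): angle in rad by which the spring lever is pressed: 0 = released, 0.36 = all the way down (about 30 mm at the pad). The raised lines are at 0.10 and 0.26; half-way is 0.18 (15 mm at the pad). It springs back when let go. Pushing at the pad takes about 1.5 N to start, 4 N half-way, 6.5 N at the bottom.
- lever: the lever as a body, with its pad; origin on its hinge axis.
- matchbox: bystander: small box 30 x 46 x 15 mm lying between the two devices, loose.
- rubber: bystander: eraser 19 x 42 x 12 mm near the front edge of the desk, loose.
- round_stamp: bystander: wooden stamp with round handle, 35 mm across and 67 mm high, at the back of the desk, loose.
- tape: bystander: roll of tape 92 mm across, 48 mm high, at the left of the desk, loose.

How it is judged:
By the outcome, as a careful person would: the job done as asked, in the order asked, and still so for the second after the job is handed in, while the arm keeps its last pose, push and grip.
It also fails if it takes over 48 s, if anything falls off the work surface, if the arm or the gripper's body presses on something with over 40 N, if the wrist force passes 120 N, or if a joint passes its speed limit or range.

## Working session

There is one attempt and no reset: what is moved stays moved. The work goes in short steps, Python scripts to look and compute and a shell command to move; the robot and the scene stay as the last step left them, time stands still between calls to the robot, and variables do not carry over. Pictures are saved under pics/ and viewed, at most 10 in all, crops included, and the job is handed in when it is done.

```bash
mkdir -p pics; ls
cat > h.py <<'E'
import numpy as np, cv2
from workcell import arm
from scipy.spatial.transform import Rotation as Ro
def snap(c,name=None):
    o=arm.get_obs(); s=arm.snapshot(c)
    if name: cv2.imwrite('pics/'+name+'.png',cv2.cvtColor(s['pixels'],cv2.COLOR_RGB2BGR))
    return o,s
def cloud(s,mask):
    m=mask&(s['range_z']>0); v,u=np.nonzero(m); z=s['range_z'][m]; K=s['intrinsics']
    P=np.stack([(u-K[0,2])/K[0,0]*z,(v-K[1,2])/K[1,1]*z,z],1)
    return (P-s['t'])@s['R']
def R(o): q=o['orientation']; return Ro.from_quat([q[1],q[2],q[3],q[0]])
E
python3 - <<'E'
from h import *
np.set_printoptions(precision=1,suppress=True)
for c in ['top','scene']:
    o,s=snap(c,c+'1')
    for n in ['gauge','anvil','jaw','jaw_thumb','seal','switch','lever_pad','matchbox','rubber','round_stamp','tape']:
        L=arm.landmark_of(c,n); print(c,n,[(np.array(l['point']),round(l['score'],2)) for l in L[:2]])
print(R(o).as_matrix(),o['force'],o['clock'])
E
```

```text
pics
top gauge [(array([554.1, 226.7,  -3.5]), 0.84)]
top anvil []
top jaw [(array([555.1, 240.9,  -0. ]), 0.94), (array([635.3, -27.7,   0.5]), 0.57)]
top jaw_thumb [(array([564.2, 173.1,  57.9]), 0.84)]
top seal [(array([552. , 228. ,  -2.7]), 0.72), (array([549. , 302.1,   8.2]), 0.62)]
top switch [(array([ 576.2, -253. ,   -2.8]), 0.92), (array([636.9, -25.4,  -0.2]), 0.42)]
top lever_pad [(array([ 544.3, -251.7,   73.7]), 0.75)]
top matchbox [(array([637.6, -28.5,  -0.8]), 0.83)]
top rubber [(array([378.4,  23.6,  -3.3]), 0.48), (array([ 622.6, -263.3,   53.5]), 0.38)]
top round_stamp [(array([726.6, 147.7,  -1. ]), 0.53)]
top tape [(array([517.3, 409. ,  -5.4]), 0.9)]
scene gauge [(array([556.4, 229.7,   1.7]), 0.62), (array([722.5, 144. ,  -0.2]), 0.3)]
scene anvil [(array([ 623.6, -266.7,   45.9]), 0.75), (array([ 540.7, -253.4,   70. ]), 0.63)]
scene jaw []
scene jaw_thumb [(array([564.9, 172. ,  61.8]), 0.76)]
scene seal [(array([546.4, 302.8,  10.2]), 0.54), (array([555.6, 241. ,  -2.3]), 0.46)]
scene switch [(array([ 574.5, -257.1,   -0.7]), 0.88)]
scene lever_pad [(array([ 538.9, -250.6,   73.2]), 0.82)]
scene matchbox [(array([642.2, -24.8,  -2.8]), 0.84)]
scene rubber [(array([377.8,  21.9,  -0.9]), 0.57)]
scene round_stamp [(array([722.9, 140.2,   0.1]), 0.76)]
scene tape [(array([516.6, 411.8,  -0.9]), 0.58), (array([549.8, 302.7,   6. ]), 0.23)]
[[ 1.   0.3  0. ]
 [ 0.3 -1.  -0. ]
 [-0.   0.  -1. ]] [-0.5 -0.1 -0.8] 0.6
```

Run:
```python
from h import *
np.set_printoptions(precision=3,suppress=True)
o,s=snap('top')
P=cloud(s,np.ones((480,640),bool))
def rect(sel,n):
    p=P[sel].astype(np.float32); r=cv2.minAreaRect(p[:,:2]); print(n,len(p),r,p[:,2].mean())
x,y,z=P.T
g=(abs(x-554)<150)&(y>90)&(y<370)
rect(g&(z>4)&(z<12)&(abs(x-554)<90),'plate')
rect(g&(z>70)&(z<80)&(y<215),'thumbtop')
rect(g&(z>56)&(z<64)&(y>190)&(y<270),'jawtop')
rect(g&(z>56)&(z<64)&(y>300),'anviltop')
rect(g&(z>63)&(z<70)&(y>225),'seal')
l=(abs(y+255)<70)&(x>450)&(x<700)
rect(l&(z>8)&(z<16),'slab'); rect(l&(z>64)&(z<80)&(x<575)&(abs(y+252)<30),'pad'); rect(l&(z>84)&(z<96),'sight')
print(o['position'],R(o).as_matrix(),o['clock'])
```

```text
Traceback (most recent call last):
cv2.error: OpenCV(4.12.0) /io/opencv/modules/imgproc/src/convhull.cpp:143: error: (-215:Assertion failed) total >= 0 && (depth == CV_32F || depth == CV_32S) in function 'convexHull'
```

View pics/top1.png

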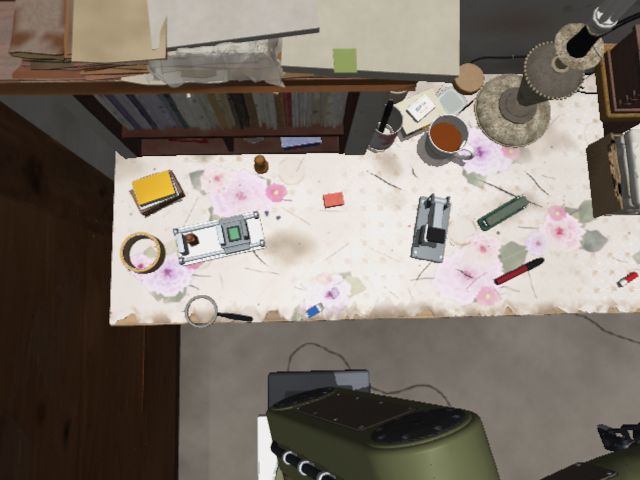

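View pics/scene1.png

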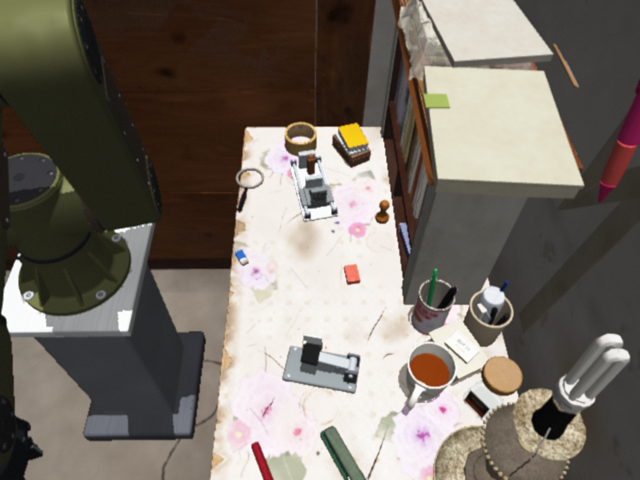

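Run:
```python
from h import *
np.set_printoptions(precision=3,suppress=True)
o,s=snap('top')
P=cloud(s,np.ones((480,640),bool)); x,y,z=P.T
def rect(sel,n):
    p=P[sel].astype(np.float32)
    if len(p)>2:
        r=cv2.minAreaRect(p[:,:2].copy()); print(n,len(p),np.round(r[0],1),np.round(r[1],1),round(r[2],1),p[:,2].mean())
    else: print(n,len(p))
g=(abs(x-554)<150)&(y>90)&(y<370)
d=g&(abs(x-480)<15); print('desk z',np.median(z[d]))
rect(g&(z>3)&(z<13)&(abs(x-554)<90),'plate')
rect(g&(z>67)&(z<80)&(y<215),'thumbtop')
rect(g&(z>52)&(z<66)&(y>190)&(y<270),'jawtop')
rect(g&(z>52)&(z<64)&(y>305),'anviltop')
rect(g&(z>62)&(z<74)&(y>225)&(y<320),'seal')
l=(abs(y+255)<70)&(x>450)&(x<700)
rect(l&(z>7)&(z<17),'slab'); rect(l&(z>64)&(z<80)&(x<575)&(abs(y+252)<30),'pad'); rect(l&(z>84)&(z<98),'sight')
print(o['position'],R(o).as_matrix(),o['clock'])
m={}
for c in ['top','scene']:
  o,s=snap(c)
  for n in ['gauge','switch','jaw_thumb','seal','lever_pad']:
    L=arm.trace(c,n)
    if L:
        p=cloud(s,L[0]['pixels']).astype(np.float32)
        if n in('gauge','switch'): p=p[p[:,2]<20]
        if n in('seal',): p=p[p[:,2]>58]
        if len(p)>3:
            r=cv2.minAreaRect(p[:,:2].copy());print(c,n,len(p),np.round(r[0],1),np.round(r[1],1),round(r[2],1),np.percentile(p,[5,50,95],axis=0).tolist())
```

```text
desk z 0.8695497267903527
plate 2415 [553.9 230. ] [279.9 179.7] 90.0 6.8546214
thumbtop 104 [564.7 177.4] [40.1 13.1] 12.2 73.783485
jawtop 112 [553.4 232.7] [44.  12.8] 11.0 60.056385
anviltop 181 [605.  341.1] [188.   40.2] 14.4 59.388607
seal 101 [545.4 275.8] [41.  97.4] 10.9 65.42335
slab 1163 [ 578.3 -255.3] [134.8 243.2] 88.1 12.601277
pad 329 [ 549.7 -247.5] [50.3 53.1] 82.1 71.1244
sight 41 [ 544.9 -223.1] [ 4.2 38.3] 77.8 89.85407
[ 167.135 -523.986  303.873] [[ 0.953  0.304  0.   ]
 [ 0.304 -0.953 -0.   ]
 [ 0.     0.    -1.   ]] 1.25
top gauge 1625 [552.7 243.9] [ 93.1 206. ] 11.1 [[502.97755737304686, 149.41524963378907, 4.766207027435303], [548.7022705078125, 258.2637939453125, 9.307045936584473], [595.9455810546875, 316.9533447265625, 18.63573112487793]]
top jaw_thumb 988 [559.3 204. ] [82.  67.6] 10.8 [[523.0214324951172, 173.3546371459961, 21.511675453186037], [555.0613403320312, 205.6093292236328, 28.418920516967773], [593.375439453125, 233.14605178833008, 74.39791412353514]]
top seal 75 [546.6 298.2] [19.3 18.7] 16.1 [[537.7347961425781, 289.37348022460935, 61.978
[... 811 characters left out ...]
5.9329710483551]]
scene jaw_thumb 832 [561.  212.9] [81.8 91.9] 10.4 [[527.3747467041015, 171.03373641967772, 19.622522258758547], [559.6002502441406, 194.974609375, 33.017045974731445], [596.3697723388672, 235.10734405517576, 73.67335243225098]]
scene seal 186 [561.3 204.1] [41.3 74.5] 10.8 [[540.3826599121094, 170.13683700561523, 58.935302734375], [564.4656066894531, 178.10430908203125, 65.10990905761719], [584.2617797851562, 237.29556274414062, 76.08390998840332]]
scene lever_pad 727 [ 580.9 -248.7] [ 55.3 107.5] 82.9 [[531.2211303710938, -272.5120880126953, 54.59670715332031], [568.08984375, -258.85693359375, 64.8225326538086], [626.5668395996094, -234.71771697998048, 74.96977996826172]]
```

```bash
python3 -m jog '{"linear":[[0.29,-0.25,0],[0.29,-0.25,0],[0.29,-0.25,0],[0.29,-0.25,0],[0.29,-0.25,0],[0.29,-0.25,0],[0.29,-0.25,0],[0.588,-0.507,0],[0.588,-0.507,0],[0.588,-0.507,0],[0.588,-0.507,0],[0.588,-0.507,0]],"twist":[[0,0,6.7],[0,0,6.7],[0,0,6.7],[0,0,6.7],[0,0,6.7],[0,0,6.7],[0,0,6.7],[0,0,6.7],[0,0,6.7],[0,0,6.7],[0,0,6.7],[0,0,6.7]]}' 0 60
```

```text
clock: 3.4
position: [531.9, 69.8, 303.9]
orientation: [0.0, 0.995, 0.095, 0.0]
force: [2.0, -0.9, 0.4]
finger_gap: 0.2
finger_force: 0.0
```

```bash
python3 -m jog '{"linear":[[0.053,-0.059,0],[0.053,-0.059,0.0],[0.053,-0.059,0.05],[0.053,-0.059,0.1],[0.053,-0.059,0.15],[0.053,-0.059,0.15],[0.053,-0.059,0.15]],"twist":[[0,0,0],[0,0,0],[0,0,0],[0,0,0],[0,0,0],[0,0,0],[0,0,0]]}'
python3 - <<'E'
from h import *
np.set_printoptions(precision=3,suppress=True)
o,s=snap('wrist','w1'); print(o['position'],R(o).as_matrix(),o['force'],o['clock'])
H=s['hand_eye'];K=s['intrinsics'];m=s['range_z']>0
v,u=np.nonzero(m);z=s['range_z'][m]
C=np.stack([(u-K[0,2])/K[0,0]*z,(v-K[1,2])/K[1,1]*z,z],1)
T=C@H[:3,:3].T+H[:3,3]; W=R(o).apply(T)+o['position']
g=np.array([-.19,.982]);n=np.array([.982,.19])
a=(W[:,:2]-[557,227])@g;b=(W[:,:2]-[557,227])@n
for nm,k in (('thumbtop',(abs(W[:,2]-74)<3)&(a<0)&(abs(b)<40)),('fingers',(T[:,2]>20)&(T[:,2]<80)&(abs(T[:,0])<40)&(abs(T[:,1])<40))):
    print(nm,k.sum(),k.sum() and (np.percentile(a[k],[2,50,98]),np.percentile(b[k],[2,50,98]),W[k].mean(0),np.percentile(T[k],[1,99],axis=0)))
E
```

```text
clock: 4.28
position: [572.5, 136.2, 156.1]
orientation: [-0.0, 0.995, 0.095, 0.001]
force: [0.3, 1.0, 0.6]
finger_gap: -0.0
finger_force: 0.0
[572.528 136.164 156.099] [[ 0.982  0.19   0.002]
 [ 0.19  -0.982  0.   ]
 [ 0.002  0.    -1.   ]] [0.262 0.994 0.595] 4.275
thumbtop 2705 (array([-52.523, -47.386, -41.451]), array([-18.992,   0.798,  18.216]), array([566.361, 180.645,  74.154]), array([[-18.013, -51.105,  80.186],
       [ 20.277, -39.529,  84.821]]))
fingers 9329 (array([-120.381,  -90.909,  -61.347]), array([-10.543,   8.399,  11.108]), array([579.789, 138.939, 121.631]), array([[ -9.824, -33.143,  20.117],
       [ 13.235,  30.315,  65.918]]))
```

View pics/w1.png

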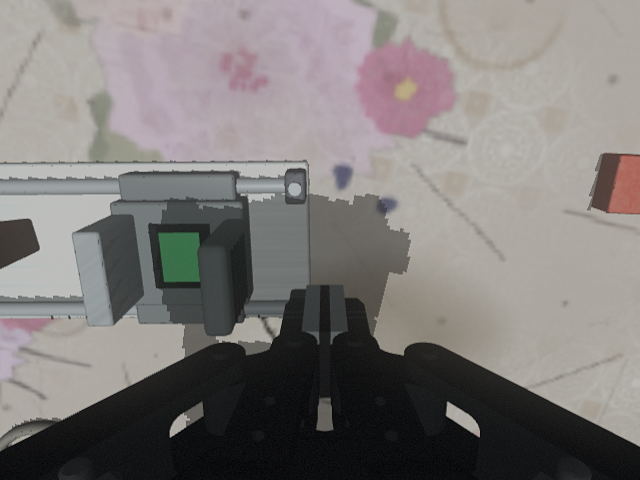

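Run:
```python
from h import *
np.set_printoptions(precision=1,suppress=True)
o,s=snap('wrist')
H=s['hand_eye'];K=s['intrinsics'];m=s['range_z']>0
v,u=np.nonzero(m);z=s['range_z'][m]
C=np.stack([(u-K[0,2])/K[0,0]*z,(v-K[1,2])/K[1,1]*z,z],1)
T=C@H[:3,:3].T+H[:3,3]
for a in range(-10,80,5):
    k=(T[:,2]>=a)&(T[:,2]<a+5)&(abs(T[:,0])<30)&(abs(T[:,1])<70)
    if k.sum(): print(a,k.sum(),T[k][:,1].min(),T[k][:,1].max())
```

```text
-10 10077 -60.226520932833324 56.31222153464023
-5 9481 -57.0626061491537 53.591196877429795
0 7304 -53.2512266105892 49.8166013380162
5 4390 -48.488321815921715 45.444109051976774
10 5078 -44.164851424169896 41.71138614497822
15 6435 -40.09846253872266 37.692602441780586
20 3234 -36.43747441710011 33.65205069906806
25 1699 -32.1506797803129 28.69616356509341
30 1072 -18.642668115701262 18.88389408347048
35 516 -14.64429255807357 12.176274618884309
40 554 -15.006900673638254 12.290056421805222
45 629 -15.0562935395156 12.125751132689635
50 552 -15.010124991013988 12.247702972717837
55 515 -14.917149181615327 12.216842863529148
60 433 -15.021234591910398 11.937379737161887
65 140 -10.85245019749086 10.212640576309886
75 3 -47.06082448145942 -41.60035264067905
```

```bash
python3 -m jog '{"linear":[[0,0,0.02],[0,0,0.036],[0,0,0.036],[0,-0.01,0.036],[0,-0.018,0.036],[0,-0.026,0.036],[0,-0.034,0.036],[0,-0.042,0.036],[0,-0.050,0.036],[0,-0.058,0.036],[0,-0.066,0.036],[0,-0.07,0.036]],"twist":[[0,0,0],[0,0,0],[0,0,0],[0,0,0],[0,0,0],[0,0,0],[0,0,0],[0,0,0],[0,0,0],[0,0,0],[0,0,0],[0,0,0]]}'
python3 - <<'E'
from h import *
np.set_printoptions(precision=2,suppress=True)
o,s=snap('top'); P=cloud(s,np.ones((480,640),bool)); x,y,z=P.T
g=np.array([-.19,.982]);n=np.array([.982,.19])
a=(P[:,:2]-[557,227])@g;b=(P[:,:2]-[557,227])@n
print(R(o).inv().apply(o['force']),o['position'],o['wrist_torque'])
for nm,k in (('hi',(z>66)&(z<80)),('mid',(z>56)&(z<63))):
    k&=(abs(b)<20)&(a>-60)&(a<110); h=np.histogram(a[k],np.arange(-60,112,4)); print(nm,[(int(e),int(c)) for c,e in zip(*h) if c])
E
```

```text
clock: 5.88
position: [558.2, 206.0, 117.9]
orientation: [-0.0, 0.995, 0.096, 0.0]
force: [0.6, -2.7, 3.4]
finger_gap: -0.2
finger_force: 1.6
[ 0.12  2.78 -3.42] [558.2  205.96 117.86] [-0.37 -0.13  0.03]
hi []
mid [(88, 21), (92, 30), (96, 27), (100, 22)]
```

```bash
python3 -m jog '{"linear":[[0,-0.002,0],[0,-0.004,0],[0,-0.006,0],[0,-0.008,0],[0,-0.010,0],[0,-0.012,0],[0,-0.012,0]],"twist":[[0,0,0],[0,0,0],[0,0,0],[0,0,0],[0,0,0],[0,0,0],[0,0,0]]}'
python3 - <<'E'
from h import *
np.set_printoptions(precision=2,suppress=True)
o,s=snap('scene','s2'); P=cloud(s,np.ones((480,640),bool)); x,y,z=P.T
g=np.array([-.19,.982]);n=np.array([.982,.19])
a=(P[:,:2]-[557,227])@g;b=(P[:,:2]-[557,227])@n
print(R(o).inv().apply(o['force']),o['position'])
for nm,k in (('hi',(z>64)&(z<80)),('mid',(z>55)&(z<63))):
    k&=(abs(b)<20)&(a>-60)&(a<110); h=np.histogram(a[k],np.arange(-60,112,4)); print(nm,[(int(e),int(c)) for c,e in zip(*h) if c])
i=cv2.imread('pics/s2.png')[130:230,250:350]; cv2.imwrite('pics/s2c.png',cv2.resize(i,(600,600),interpolation=cv2.INTER_CUBIC))
E
```

```text
clock: 6.8
position: [556.0, 217.1, 117.8]
orientation: [0.0, 0.995, 0.096, -0.0]
force: [-0.2, -5.2, 0.3]
finger_gap: 0.1
finger_force: 2.6
[-1.16  5.06 -0.32] [555.96 217.13 117.8 ]
hi [(-28, 11), (-24, 9), (-20, 2), (-16, 3), (-12, 3), (0, 8), (4, 8), (8, 2), (12, 3)]
mid [(-28, 4), (-24, 6), (-20, 1), (-16, 7), (-12, 1), (0, 6), (4, 5), (56, 7), (60, 7), (64, 5), (68, 7), (84, 3), (88, 4), (92, 4), (96, 3), (100, 1), (104, 1)]
```

View pics/s2c.png

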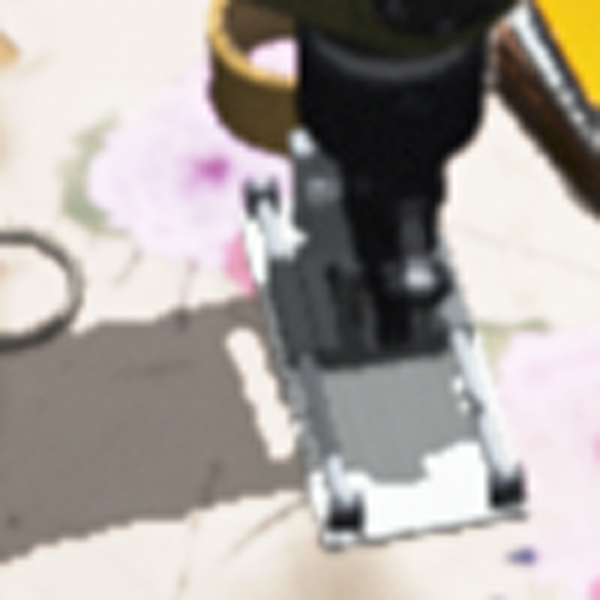

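```bash
python3 -m jog '{"linear":[[0,-0.001,0],[0,-0.002,0],[0,-0.003,0],[0,-0.003,0]],"twist":[[0,0,0],[0,0,0],[0,0,0],[0,0,0]]}'; python3 -m jog '{"linear":[[0,-0.001,0],[0,-0.001,0]],"twist":[[0,0,0],[0,0,0]]}'
```

```text
clock: 7.35
position: [555.9, 217.6, 117.8]
orientation: [0.002, 0.995, 0.095, -0.0]
force: [1.6, -25.6, 5.1]
finger_gap: -0.1
finger_force: 13.1
clock: 7.6
position: [555.9, 217.8, 117.8]
orientation: [0.003, 0.995, 0.095, -0.0]
force: [2.0, -33.2, 5.2]
finger_gap: -0.0
finger_force: 16.7
```

```bash
python3 -m jog '{"linear":[[0,0.003,0],[0,0.003,0],[0,0.003,0]],"twist":[[0,0,0],[0,0,0],[0,0,0]]}'
```

```text
clock: 7.98
position: [556.0, 217.3, 117.8]
orientation: [0.001, 0.995, 0.096, -0.0]
force: [1.3, -13.0, 0.4]
finger_gap: -0.4
finger_force: 6.3
```

```bash
python3 -m jog '{"linear":[[0,0.0003,0],[0,0.0003,0],[0,0.0003,0],[0,0.0003,0],[0,0.0003,0],[0,0.0003,0],[0,0.0003,0]],"twist":[[0,0,0],[0,0,0],[0,0,0],[0,0,0],[0,0,0],[0,0,0],[0,0,0]]}'
```

```text
clock: 8.85
position: [556.0, 217.3, 117.8]
orientation: [0.001, 0.995, 0.096, -0.0]
force: [0.5, -10.6, 1.6]
finger_gap: -0.1
finger_force: 5.3
```

```bash
python3 -m jog '{"linear":[[0,0.005,0],[0,0.015,0],[0,0.03,0],[0,0.03,-0.02],[0,0.03,-0.06],[0,0.03,-0.12],[0,0.05,-0.16],[0,0.1,-0.16],[0,0.15,-0.16],[0,0.2,-0.16],[0,0.2,-0.16]],"twist":[[0,0,0],[0,0,0],[0,0,0],[0,0,0],[0,0,0],[0,0,0],[0,0,0],[0,0,0],[0,0,0],[0,0,0],[0,0,0]]}'
python3 - <<'E'
from h import *
np.set_printoptions(precision=2,suppress=True)
o,s=snap('top','t3'); P=cloud(s,np.ones((480,640),bool)); x,y,z=P.T
g=np.array([-.19,.982]);n=np.array([.982,.19])
a=(P[:,:2]-[557,227])@g;b=(P[:,:2]-[557,227])@n
print(R(o).as_matrix(),o['position'],o['force'])
for nm,k in (('hi',(z>67)&(z<80)),('mid',(z>55)&(z<63))):
    k&=(abs(b)<20)&(a>-60)&(a<110); h=np.histogram(a[k],np.arange(-60,112,2)); print(nm,[(int(e),int(c)) for c,e in zip(*h) if c])
print(arm.landmark_of('top','jaw'),arm.landmark_of('top','seal'))
i=cv2.imread('pics/t3.png')[190:290,160:280]; cv2.imwrite('pics/t3c.png',cv2.resize(i,(720,600),interpolation=cv2.INTER_CUBIC))
E
```

```text
clock: 10.22
position: [594.3, 18.8, 279.3]
orientation: [0.0, 0.996, 0.094, 0.001]
force: [-1.2, 0.5, 0.1]
finger_gap: -0.4
finger_force: 0.0
[[ 0.98  0.19  0.  ]
 [ 0.19 -0.98 -0.  ]
 [ 0.    0.   -1.  ]] [594.27  18.76 279.35] [-1.22  0.54  0.08]
hi [(0, 4), (2, 16), (4, 16), (6, 15), (8, 14), (10, 13), (12, 16), (72, 6), (74, 7), (76, 9), (78, 5), (80, 6), (82, 4), (84, 6), (86, 4)]
mid [(0, 6), (2, 2), (58, 18), (60, 13), (62, 14), (64, 16), (66, 10), (68, 14), (70, 7), (72, 1), (74, 1), (78, 1), (80, 1), (82, 1), (84, 1), (88, 6), (90, 12), (92, 14), (94, 13), (96, 11), (98, 12), (100, 17), (102, 9), (104, 1)]
[{'point': [542.4, 295.1, -2.2], 'score': 0.6}] [{'point': [546.7, 309.0, 8.2], 'score': 0.62}]
```

View pics/t3c.png

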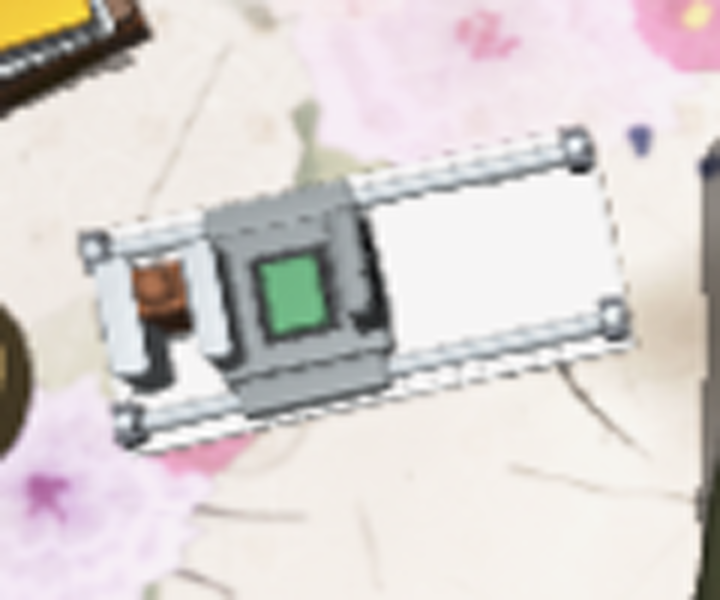

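```bash
python3 -m jog '{"linear":[[-0.105,0.257,0],[-0.105,0.257,0],[-0.105,0.257,0],[-0.105,0.257,0],[-0.105,0.257,0],[-0.105,0.257,0],[-0.105,0.257,0],[-0.105,0.257,0.05],[-0.105,0.257,0.09],[-0.105,0.257,0.105],[-0.105,0.257,0.105],[-0.105,0.257,0.105]],"twist":[[0,0,10],[0,0,20],[0,0,23],[0,0,23],[0,0,23],[0,0,23],[0,0,23],[0,0,23],[0,0,23],[0,0,23],[0,0,23],[0,0,23]]}'
python3 - <<'E'
from h import *
np.set_printoptions(precision=3,suppress=True)
o,s=snap('wrist','w4'); print(o['position'],R(o).as_matrix(),o['force'],o['clock'])
H=s['hand_eye'];K=s['intrinsics'];m=s['range_z']>0
v,u=np.nonzero(m);z=s['range_z'][m]
C=np.stack([(u-K[0,2])/K[0,0]*z,(v-K[1,2])/K[1,1]*z,z],1)
T=C@H[:3,:3].T+H[:3,3]; W=R(o).apply(T)+o['position']
for nm,k in (('pad',(abs(W[:,2]-71)<3)),('sight',(abs(W[:,2]-90)<2.5))):
    k&=(abs(T[:,0])<60)&(abs(T[:,1])<60)&(T[:,2]>75)
    print(nm,k.sum(),k.sum() and (np.percentile(T[k],[2,50,98],axis=0)))
E
```

```text
clock: 11.88
position: [540.7, -250.7, 174.7]
orientation: [0.0, 0.995, -0.104, 0.001]
force: [-0.8, -0.3, 0.7]
finger_gap: -0.0
finger_force: 0.0
[ 540.672 -250.692  174.701] [[ 0.978 -0.208  0.002]
 [-0.208 -0.978 -0.001]
 [ 0.002  0.001 -1.   ]] [-0.766 -0.257  0.689] 11.875
pad 4912 [[-17.18  -28.703 101.002]
 [  3.073  -4.018 103.733]
 [ 15.039  17.008 106.418]]
sight 893 [[-20.001 -32.462  83.006]
 [ -1.652 -30.223  84.31 ]
 [ 15.72  -28.55   86.809]]
```

View pics/w4.png

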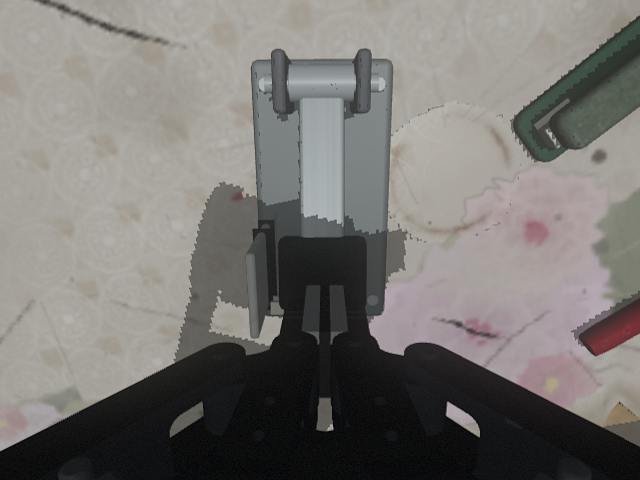

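```bash
python3 -m jog '{"linear":[[0,0.001,0.015],[0,0.001,0.026],[0,0.001,0.030],[0,0.001,0.033],[0,0.001,0.036],[0,0.001,0.038],[0,0.001,0.038],[0,0.001,0.038]],"twist":[[0,0,0],[0,0,0],[0,0,0],[0,0,0],[0,0,0],[0,0,0],[0,0,0],[0,0,0]]}'
```

```text
clock: 12.92
position: [539.8, -251.7, 135.0]
orientation: [0.0, 0.995, -0.105, 0.0]
force: [-2.4, 0.3, 3.2]
finger_gap: -0.1
finger_force: 1.2
```

```bash
python3 -m jog '{"linear":[[0,0,0.001],[0,0,0.003],[0,0,0.005],[0,0,0.005],[0,0,0.005]],"twist":[[0,0,0],[0,0,0],[0,0,0],[0,0,0],[0,0,0]]}'
python3 - <<'E'
from h import *
np.set_printoptions(precision=3,suppress=True)
o,s=snap('wrist','w5'); print(o['position'],o['force'],o['clock'])
H=s['hand_eye'];K=s['intrinsics'];m=s['range_z']>0
v,u=np.nonzero(m);z=s['range_z'][m]
C=np.stack([(u-K[0,2])/K[0,0]*z,(v-K[1,2])/K[1,1]*z,z],1)
T=C@H[:3,:3].T+H[:3,3]; W=R(o).apply(T)+o['position']
# lever arm profile: z vs tool x along the middle line
for x in range(8,84,6):
    k=(abs(T[:,0]-x)<2)&(abs(T[:,1])<9)&(W[:,2]<75)&(W[:,2]>20)
    if k.sum()>5: print(x,k.sum(),np.median(W[k][:,2]))
o,s=snap('scene','s5')
i=cv2.imread('pics/s5.png')[310:410,260:380]; cv2.imwrite('pics/s5c.png',cv2.resize(i,(720,600),interpolation=cv2.INTER_CUBIC))
E
```

```text
clock: 13.55
position: [539.7, -251.7, 129.9]
orientation: [-0.0, 0.995, -0.105, -0.0]
force: [-2.3, 0.3, 3.4]
finger_gap: -0.1
finger_force: 1.6
[ 539.712 -251.733  129.862] [-2.317  0.285  3.364] 13.55
8 751 64.45500440380785
14 621 56.51781152818636
20 438 55.010857238624624
26 445 54.90371629695163
32 462 54.786973504179414
38 475 54.67698810476145
44 476 54.60266867660771
50 505 54.5917582243476
56 512 54.47123290691221
62 537 54.45676063350383
68 537 54.31774584288621
74 587 54.12973292580814
80 747 57.79107850304071
```

View pics/s5c.png

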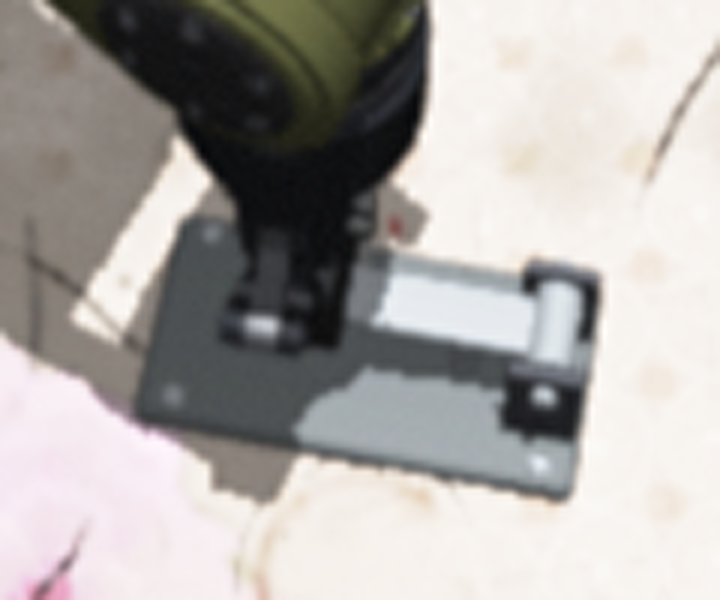

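View pics/w5.png

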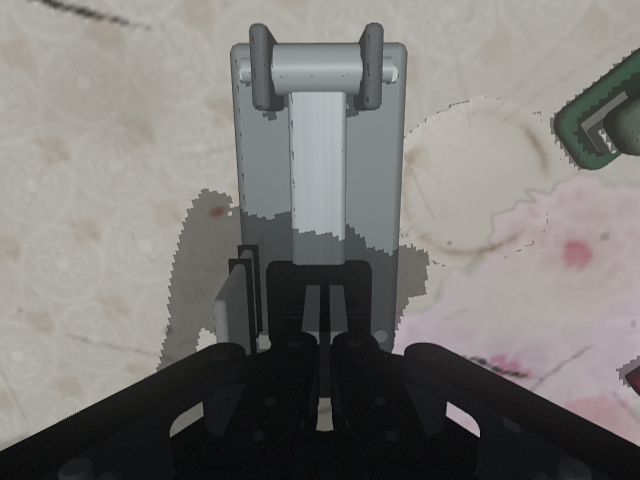

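Run:
```python
from h import *
o=arm.get_obs(); print(o['clock'],o['position'],o['force'],np.abs(o['qvel']).max()); print(arm.hand_in())
```

```text
13.65 [ 539.72867549 -251.72671674  129.91266697] [-3.30552861 -0.1721278   3.13634763] 0.0013362755832826818
the job is handed in; nothing more can be done
None
```

I shut the jaw on the upright seal and handed the job in at 13.7 s with the fingers holding the lever about half-way down, at roughly 0.17 to 0.20 rad by my depth measurements. I could not see the pointer against the raised lines directly. While closing, the push on the jaw briefly reached 33 N before I eased it to about 11 N and held that for 0.9 s.

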